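# Present the sign plate over the end of the ledge

## Robot

A 6-joint arm with a two-finger parallel gripper is mounted at the origin on the work surface. World frame = base frame: x ahead of the robot, y to its left, z up, the work surface at z = 0. Lengths are in mm, angles in rad, forces in N, time in s.
With the tool pointing down it reaches from about 350 to 975 mm from the base axis. Payload 7.1 kg.
Tool frame: the origin (TCP) lies on the mounting face of the last link; the fingertips stand 182 mm ahead of it and the grasp point (between the pads) lies 163 mm ahead of it (ctrl.tcp_to_tips is the distance from the TCP to the fingertips, in mm); z points along the fingers, y is the direction in which the jaws open and shut (so a half turn about z gives the same grasp; the last joint's range is limited). The gripper opens to 88 mm and grips with 3 to 60 N. Pads are 20 mm wide; open, the fingers measure 115 mm over their backs; the gripper's body (75 mm by 178 mm) begins 61 mm behind the grasp point.
Start: joints at [1.15, 0.423, 1.63, -0, 1.089, -0.019], TCP at [244.39, 575.221, 404.675] pointing down, gripper open.
Joint ranges: [-3, 3], [-0.9, 2.11], [0.09, 2.58], [-1.31, 4.45], [0.11, 2.69], [-2.54, 2.54]. Speed limits (rad/s): [2.39, 2.39, 3.01, 3.14, 3.14, 3.14].

## Interface

Orientations are given as a rotation vector (axis times angle).
In Python, from workcell import ctrl gives the robot as it stands. The module is installed in compiled form; this text tells all that it offers.
- The arm moves only by the tool send_rows, never from a script. Its argument "commands" is a list of rows, each an object with "translation": the shift along the world's x, y, z normalised to -1 to 1, where 1 is 0.1 m, a list of three; "twist": the turn, a rotation vector about the world's x, y, z normalised to -1 to 1, where 1 is 0.5 rad, a list of three. A call has exactly 10 rows; each row is the pose to reach, as a shift and turn from the pose commanded when the call began; what a row does not reach only later rows make up. A row lasts 1/10 s, in which the tool goes at most 50 mm and 8.59 degrees, less where a joint would pass 70% of its speed; a pose out of reach is approached as far as the arm can. A call with a number of a shift or a turn outside -1 to 1 is refused whole. A call with a gripper value outside its range is refused whole. "grip" is the closure, from -1 (fully open) to 1 (shut), set as the call begins (left out, the last holds). The fingers move at their own pace and stop on an object; the grip force is fixed at half the most. Time passes only in rows, so rows that repeat a pose let the fingers close, or fill a call up. It gives the time, the measured TCP pose, the force and the opening at its end, in the units of the state.
- ctrl.get_obs(): the state, without advancing time (a new reading comes with each control period).
- ctrl.get_image(name): name is "side" or "top"; returns a dict with "img" (400x640x3 uint8, red, green, blue), "intrinsics" (3x3 intrinsics, pixels), "cam_to_world" (4x4, takes a point from camera to world coordinates). Camera axes: x right, y down, z forward; pixel columns grow to the right and rows downward; lengths in mm; the calibration is good to about 2 mm. A picture is of the moment at which its call begins. There is no depth.
- ctrl.close_job(): hands the job in, once; it reports no verdict.
The state is a dict: "t": time; "qpos": joint angles; "qvel": joint speeds; "joint_torque": joint torques, N m; "ee_pos": TCP position; "orientation": TCP orientation; "ft_force": force on the tool from outside, world axes, zero at the start; "moment": the same for the moment, N m; "width": finger opening in mm.
Only numpy, scipy, OpenCV 4.12 (cv2) and the standard library are available. Lean on these libraries where they do the work, as an engineer would, in place of code of your own. Each camera call takes 0.05 s, during which the arm holds its last target. There are 200 camera calls.

## Task

Without picking it up, push the long sign plate flat along the ledge so that it lies with its long side against the ledge's rear rail and about a third of its length sticks out past the end of the ledge beside the card box, ready for the clerk there to take it by its edge. Only push it with the fingers: do not lift it, tip it or let it fall, and leave everything else where it is.

Things in the scene. Friction and masses are not known exactly. Their poses are not given: they have to be found in the camera images.
- plate: the sign plate: blank aluminium plate with square corners, 70 mm (its x) by 170 mm (its y, the long way), 6 mm thick, 0.14 to 0.28 kg, lying loose and a little askew on top of the ledge. Origin: centre of its underside; z up.
- ledge: the ledge: fixed wooden riser on the desk, 220 mm deep (its x) by 440 mm long (its y), flat top 70 mm above the desk. Origin: under its centre, at desk height; its +x points away from the robot, +y to the robot's left, as turned. Along its whole far (+x) edge runs a steel rail 12 mm thick that stands 22 mm above the ledge's top; the rail's inner face is at x = +98 mm. Both short ends (y = -220 and +220 mm) are open, without any lip.
- card_box: the card box: open grey box of upright paper cards, 200 x 130 mm, about 90 mm tall with the cards, standing on the desk beyond one of the ledge's two short ends (left or right, differs from start to start). Origin: centre of its underside.
- stamp: bystander, to be left alone: small square-footed hand stamp standing upright at one front corner of the ledge (robot's side), foot 34 mm square, 72 mm tall. Origin: centre of its underside.
- glue_stick: bystander, to be left alone: round glue stick standing upright at the other front corner of the ledge, 28 mm across, 78 mm tall. Origin: centre of its underside.
- tin_side: bystander, to be left alone: bare metal tin, 104 mm across, 127 mm tall, standing on the desk beyond the other end of the ledge, opposite the card box. Origin: centre of its underside.
- tin_back: bystander, to be left alone: a second such tin, 104 mm across, 127 mm tall, on the desk behind the ledge. Origin: centre of its underside.
- stapler: bystander, to be left alone: desk stapler, 130 mm long, 36 mm wide, 50 mm tall, on the desk behind the ledge. Origin: centre of its underside.
- marker: bystander, to be left alone: marker pen lying on the desk behind the ledge, 127 mm long, 17 mm thick. Origin: centre of its underside.
- square_blank: bystander, to be left alone: small square aluminium blank, 60 x 60 x 6 mm, flat on the desk between the ledge and the robot. Origin: centre of its underside.
Not all that is in view belongs to the job. What is meant by the plate is not orange, red or turquoise, and is the larger of those in its own colour.

How it is judged:
By the outcome, as a careful person would: the job done as asked, in the order asked, and still so for the second after the job is handed in, with the robot touching nothing.
It also fails if it takes over 48 s, if anything falls off the work surface, if the arm or the gripper's body presses on something with over 40 N, if the wrist force passes 120 N, or if a joint passes its speed limit or range.

## Working session

There is one attempt and no reset: what is moved stays moved. The work goes in short steps, Python scripts to look and compute and a tool call to move; the robot and the scene stay as the last step left them, time stands still between calls to the robot, and variables do not carry over. Pictures are saved under pics/ and viewed, about 8 in all and at most 12, crops included, and the job is handed in when it is done.

Besides the shell and the picture viewer there is one more tool, called as name(argument=value, ...) on one line, values as JSON. send_rows: Moves the arm, as the interface text tells. Its arguments: {"type":"object","properties":{"commands":{"type":"array","items":{"type":"object","properties":{"translation":{"type":"array","items":{"type":"number"}},"twist":{"type":"array","items":{"type":"number"}}}}},"grip":{"type":"number"}},"required":["commands"]}

```bash
mkdir -p pics; cat > h.py <<'E'
import numpy as np, cv2
from workcell import ctrl
def snap(n,f):
    d=ctrl.get_image(n); cv2.imwrite(f'pics/{f}.png',d['img'][:,:,::-1]); np.savez(f'pics/{f}.npz',**d); return d
def ray(d,px,z):
    K=d['intrinsics'];T=d['cam_to_world'];px=np.atleast_2d(px).astype(float)
    r=np.c_[px,np.ones(len(px))]@np.linalg.inv(K).T@T[:3,:3].T
    o=T[:3,3]; return o+r*((z-o[2])/r[:,2])[:,None]
def proj(d,P):
    T=np.linalg.inv(d['cam_to_world']);P=np.atleast_2d(P).astype(float)
    c=(P@T[:3,:3].T+T[:3,3])@d['intrinsics'].T; return c[:,:2]/c[:,2:]
E
python3 - <<'E'
from h import *
a=snap('top','top0');b=snap('side','side0')
for d in (a,b): print(d['cam_to_world'].round(2).tolist())
o=ctrl.get_obs();print(o['t'],o['ee_pos'],o['orientation'],o['ft_force'],o['width'],ctrl.tcp_to_tips)
E
```

```text
[[0.01, -0.99, 0.16, 355.75], [-1.0, -0.01, -0.02, 42.9], [0.02, -0.16, -0.99, 1235.38], [0.0, 0.0, 0.0, 1.0]]
[[0.93, -0.27, 0.25, 294.57], [-0.37, -0.72, 0.59, -568.82], [0.02, -0.64, -0.77, 799.08], [0.0, 0.0, 0.0, 1.0]]
0.1 [244.30229652 574.9993151  403.9589524 ] [-6.26833000e-01 -3.07807191e+00  2.22849373e-03] [-0.79364236 -0.53886455 -0.38713343] 87.81499785825082 182.0
```

View pics/top0.png

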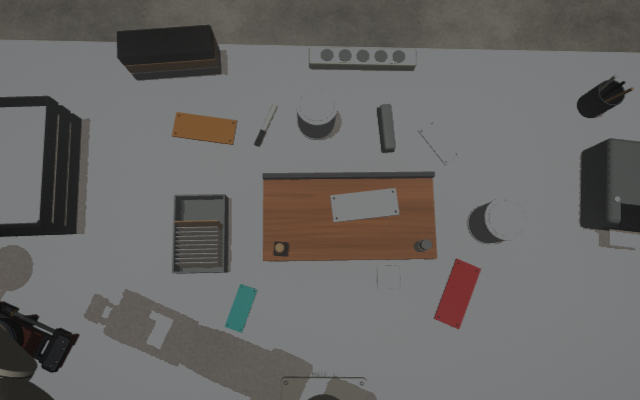

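View pics/side0.png

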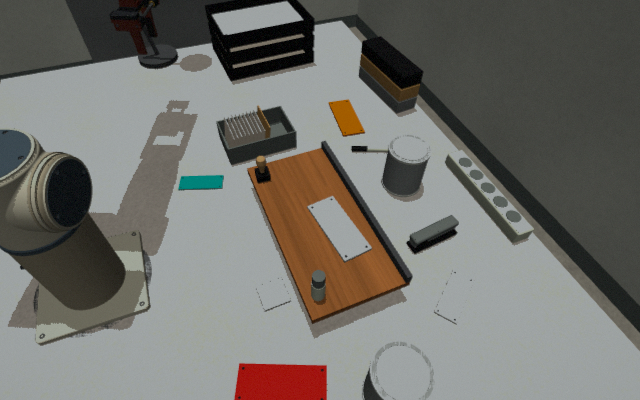

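```bash
cat > meas.py <<'E'
from h import *
def plate(d,lo=None):
    im=d['img'];hsv=cv2.cvtColor(im,cv2.COLOR_RGB2HSV)
    # whole ledge top area
    w=((hsv[...,1]>90)&(hsv[...,0]<20)&(hsv[...,2]>40)).astype(np.uint8)
    n,l,s,_=cv2.connectedComponentsWithStats(w);i=1+s[1:,4].argmax()
    c=max(cv2.findContours((l==i).astype(np.uint8),0,1)[0],key=cv2.contourArea)
    hull=np.zeros_like(w);cv2.fillPoly(hull,[cv2.convexHull(c)],1)
    g=(hull>0)&(hsv[...,1]<60)&(hsv[...,2]>100)
    n,l2,s,_=cv2.connectedComponentsWithStats(cv2.morphologyEx(g.astype(np.uint8),2,np.ones((3,3))))
    j=1+s[1:,4].argmax()
    pc=max(cv2.findContours((l2==j).astype(np.uint8),0,1)[0],key=cv2.contourArea)
    return c,pc
E
python3 - <<'E'
from meas import *
for n in('top','side'):
    d=dict(np.load(f'pics/{n}0.npz'));c,pc=plate(d)
    L=ray(d,cv2.convexHull(c)[:,0],70)[:,:2];P=ray(d,pc[:,0],76)[:,:2]
    for q in(L,P):
        r=cv2.minAreaRect(q.astype(np.float32));print(n,np.round(r[0],1),np.round(r[1],1),round(r[2],2),cv2.boxPoints(r).round(0).tolist())
d=dict(np.load('pics/top0.npz'))
cv2.imwrite('pics/c1.png',cv2.resize(d['img'][150:300,240:480,::-1],None,fx=3.3,fy=3.3,interpolation=cv2.INTER_CUBIC))
# stamp / glue tops & box corners, rail
for nm,px,z in(('stamp',(280,248),72+70),('glue',(427,244),148),('box corners',[(173,195),(228,195),(228,272),(173,272)],80),('tinside',(505,219),127),('railtop',[(263,174),(434,172)],92)):print(nm,ray(d,px,z)[:,:2].round(0).tolist())
E
```

```text
top [507.3 -59.5] [208.  437.6] 1.45 [[398.0, 157.0], [409.0, -281.0], [617.0, -276.0], [606.0, 162.0]]
top [542.8 -98.7] [ 69.4 170.9] 7.43 [[497.0, -18.0], [519.0, -188.0], [588.0, -179.0], [566.0, -9.0]]
side [509.3 -46.6] [214.7 479.4] 1.48 [[396.0, 190.0], [408.0, -289.0], [623.0, -283.0], [610.0, 196.0]]
side [ 543.2 -100.3] [ 70. 171.] 7.42 [[497.0, -20.0], [520.0, -190.0], [589.0, -181.0], [567.0, -11.0]]
stamp [[425.0, 110.0]]
glue [[438.0, -238.0]]
box corners [[559.0, 387.0], [561.0, 249.0], [368.0, 240.0], [366.0, 375.0]]
tinside [[503.0, -437.0]]
railtop [[614.0, 160.0], [627.0, -276.0]]
```

View pics/c1.png

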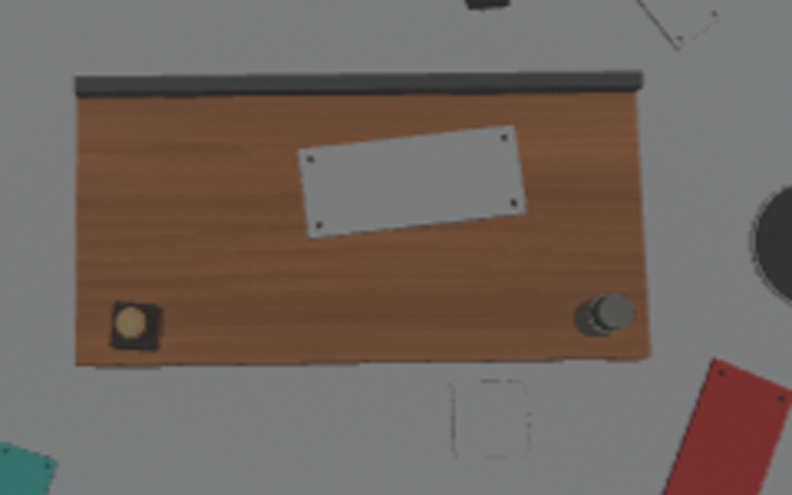

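The plate is the bare aluminium piece on the ledge at top px (365,205), measuring 70x171 mm. The rivals are ruled out: the square blank (388,278), a small grey one on the desk (437,150), and the orange, red and turquoise plates. The card box (200,233) is at the ledge's +y end, so the plate goes to the rail and then toward +y. First I travel high with the fingers open and the jaws turned along the ledge.

send_rows(commands=[{"translation": [0.03, -0.1, 0], "twist": [0, 0, 0.01]}, {"translation": [0.07, -0.2, 0], "twist": [0, 0, 0.03]}, {"translation": [0.1, -0.3, 0], "twist": [0, 0, 0.04]}, {"translation": [0.14, -0.4, 0], "twist": [0, 0, 0.05]}, {"translation": [0.17, -0.5, 0], "twist": [0, 0, 0.06]}, {"translation": [0.2, -0.6, 0], "twist": [0, 0, 0.07]}, {"translation": [0.24, -0.7, 0], "twist": [0, 0, 0.09]}, {"translation": [0.27, -0.8, 0], "twist": [0, 0, 0.1]}, {"translation": [0.3, -0.9, 0], "twist": [0, 0, 0.11]}, {"translation": [0.34, -1, 0], "twist": [0, 0, 0.12]}], grip=-1)

```text
t: 1.1
ee_pos: [278.6, 474.4, 404.7]
orientation: [-0.533, -3.096, 0.0]
ft_force: [0.5, 1.3, -0.0]
width: 87.8
```

send_rows(commands=[{"translation": [0.03, -0.1, 0], "twist": [0, 0, 0.01]}, {"translation": [0.07, -0.2, 0], "twist": [0, 0, 0.03]}, {"translation": [0.1, -0.3, 0], "twist": [0, 0, 0.04]}, {"translation": [0.14, -0.4, 0], "twist": [0, 0, 0.05]}, {"translation": [0.17, -0.5, 0], "twist": [0, 0, 0.06]}, {"translation": [0.2, -0.6, 0], "twist": [0, 0, 0.07]}, {"translation": [0.24, -0.7, 0], "twist": [0, 0, 0.09]}, {"translation": [0.27, -0.8, 0], "twist": [0, 0, 0.1]}, {"translation": [0.3, -0.9, 0], "twist": [0, 0, 0.11]}, {"translation": [0.34, -1, 0], "twist": [0, 0, 0.12]}])

```text
t: 2.1
ee_pos: [312.6, 374.4, 404.7]
orientation: [-0.44, -3.111, 0.0]
ft_force: [-1.1, -0.1, -0.5]
width: 88.1
```

send_rows(commands=[{"translation": [0.03, -0.1, 0], "twist": [0, 0, 0.01]}, {"translation": [0.07, -0.2, 0], "twist": [0, 0, 0.03]}, {"translation": [0.1, -0.3, 0], "twist": [0, 0, 0.04]}, {"translation": [0.14, -0.4, 0], "twist": [0, 0, 0.05]}, {"translation": [0.17, -0.5, 0], "twist": [0, 0, 0.06]}, {"translation": [0.2, -0.6, 0], "twist": [0, 0, 0.07]}, {"translation": [0.24, -0.7, 0], "twist": [0, 0, 0.09]}, {"translation": [0.27, -0.8, 0], "twist": [0, 0, 0.1]}, {"translation": [0.3, -0.9, 0], "twist": [0, 0, 0.11]}, {"translation": [0.34, -1, 0], "twist": [0, 0, 0.12]}])

```text
t: 3.1
ee_pos: [346.6, 274.4, 404.7]
orientation: [-0.347, -3.122, 0.0]
ft_force: [0.5, 0.4, 0.6]
width: 87.5
```

send_rows(commands=[{"translation": [0.03, -0.1, 0], "twist": [0, 0, 0.01]}, {"translation": [0.07, -0.2, 0], "twist": [0, 0, 0.03]}, {"translation": [0.1, -0.3, 0], "twist": [0, 0, 0.04]}, {"translation": [0.14, -0.4, 0], "twist": [0, 0, 0.05]}, {"translation": [0.17, -0.5, 0], "twist": [0, 0, 0.06]}, {"translation": [0.2, -0.6, 0], "twist": [0, 0, 0.07]}, {"translation": [0.24, -0.7, 0], "twist": [0, 0, 0.09]}, {"translation": [0.27, -0.8, 0], "twist": [0, 0, 0.1]}, {"translation": [0.3, -0.9, 0], "twist": [0, 0, 0.11]}, {"translation": [0.34, -1, 0], "twist": [0, 0, 0.12]}])

```text
t: 4.1
ee_pos: [380.5, 174.4, 404.7]
orientation: [-0.253, -3.131, 0.0]
ft_force: [0.2, -0.1, 0.4]
width: 87.6
```

send_rows(commands=[{"translation": [0.03, -0.1, 0], "twist": [0, 0, 0.01]}, {"translation": [0.07, -0.2, 0], "twist": [0, 0, 0.03]}, {"translation": [0.1, -0.3, 0], "twist": [0, 0, 0.04]}, {"translation": [0.14, -0.4, 0], "twist": [0, 0, 0.05]}, {"translation": [0.17, -0.5, 0], "twist": [0, 0, 0.06]}, {"translation": [0.2, -0.6, 0], "twist": [0, 0, 0.07]}, {"translation": [0.24, -0.7, 0], "twist": [0, 0, 0.09]}, {"translation": [0.27, -0.8, 0], "twist": [0, 0, 0.1]}, {"translation": [0.3, -0.9, 0], "twist": [0, 0, 0.11]}, {"translation": [0.34, -1, 0], "twist": [0, 0, 0.12]}])

```text
t: 5.1
ee_pos: [414.5, 74.4, 404.7]
orientation: [-0.159, -3.137, 0.0]
ft_force: [0.2, 0.1, 0.6]
width: 87.9
```

send_rows(commands=[{"translation": [0.03, -0.1, 0], "twist": [0, 0, 0.01]}, {"translation": [0.07, -0.2, 0], "twist": [0, 0, 0.03]}, {"translation": [0.1, -0.3, 0], "twist": [0, 0, 0.04]}, {"translation": [0.14, -0.4, 0], "twist": [0, 0, 0.05]}, {"translation": [0.17, -0.5, 0], "twist": [0, 0, 0.06]}, {"translation": [0.2, -0.6, 0], "twist": [0, 0, 0.07]}, {"translation": [0.24, -0.7, 0], "twist": [0, 0, 0.09]}, {"translation": [0.27, -0.8, 0], "twist": [0, 0, 0.1]}, {"translation": [0.3, -0.9, 0], "twist": [0, 0, 0.11]}, {"translation": [0.34, -1, 0], "twist": [0, 0, 0.12]}])

```text
t: 6.1
ee_pos: [448.5, -25.6, 404.7]
orientation: [-0.065, -3.141, 0.0]
ft_force: [0.3, 0.2, 0.3]
width: 87.8
```

```bash
cat > st.py <<'E'
from h import *
from scipy.spatial.transform import Rotation as R
o=ctrl.get_obs();M=R.from_rotvec(o['orientation']).as_matrix()
print(round(o['t'],2),o['ee_pos'].round(1),'jawdeg',np.degrees(np.arctan2(M[1,1],M[0,1])).round(2),'z',M[:,2].round(3),'F',np.round(o['ft_force'],1),'w',round(o['width'],1),np.round(o['qpos'],2))
E
python3 st.py
```

```text
6.1 [448.5 -25.6 404.7] jawdeg 87.62 z [-0.  0. -1.] F [0.3 0.2 0.3] w 87.8 [-0.08  0.16  2.   -0.    0.98 -1.61]
```

send_rows(commands=[{"translation": [0.03, -0.08, -0.05], "twist": [0, 0, 0.01]}, {"translation": [0.06, -0.15, -0.1], "twist": [0, 0, 0.03]}, {"translation": [0.09, -0.23, -0.15], "twist": [0, 0, 0.04]}, {"translation": [0.12, -0.3, -0.2], "twist": [0, 0, 0.05]}, {"translation": [0.15, -0.38, -0.25], "twist": [0, 0, 0.07]}, {"translation": [0.18, -0.46, -0.3], "twist": [0, 0, 0.08]}, {"translation": [0.21, -0.54, -0.35], "twist": [0, 0, 0.09]}, {"translation": [0.24, -0.62, -0.4], "twist": [0, 0, 0.11]}, {"translation": [0.26, -0.7, -0.45], "twist": [0, 0, 0.12]}, {"translation": [0.28, -0.75, -0.5], "twist": [0, 0, 0.13]}])

```text
t: 7.1
ee_pos: [476.6, -100.5, 354.2]
orientation: [0.037, -3.141, 0.0]
ft_force: [0.2, 0.3, 0.3]
width: 87.6
```

send_rows(commands=[{"translation": [0, 0, -0.15], "twist": [0, 0, 0]}, {"translation": [0, 0, -0.3], "twist": [0, 0, 0]}, {"translation": [0, 0, -0.45], "twist": [0, 0, 0]}, {"translation": [0, 0, -0.6], "twist": [0, 0, 0]}, {"translation": [0, 0, -0.7], "twist": [0, 0, 0]}, {"translation": [0, 0, -0.8], "twist": [0, 0, 0]}, {"translation": [0, 0, -0.88], "twist": [0, 0, 0]}, {"translation": [0, 0, -0.94], "twist": [0, 0, 0]}, {"translation": [0, 0, -0.97], "twist": [0, 0, 0]}, {"translation": [0, 0, -1], "twist": [0, 0, 0]}])

```text
t: 8.1
ee_pos: [476.5, -99.8, 254.6]
orientation: [-0.037, 3.141, -0.0]
ft_force: [0.3, -1.3, -1.2]
width: 88.3
```

```bash
python3 st.py; python3 - <<'E'
from h import *
d=snap('side','side1');cv2.imwrite('pics/c2.png',cv2.resize(d['img'][100:350,200:450,::-1],None,fx=2.4,fy=2.4))
E
```

```text
8.1 [476.5 -99.8 254.6] jawdeg 91.33 z [ 0. -0. -1.] F [ 0.3 -1.3 -1.2] w 88.3 [-0.23  0.47  2.02 -0.    0.65 -1.82]
```

View pics/c2.png

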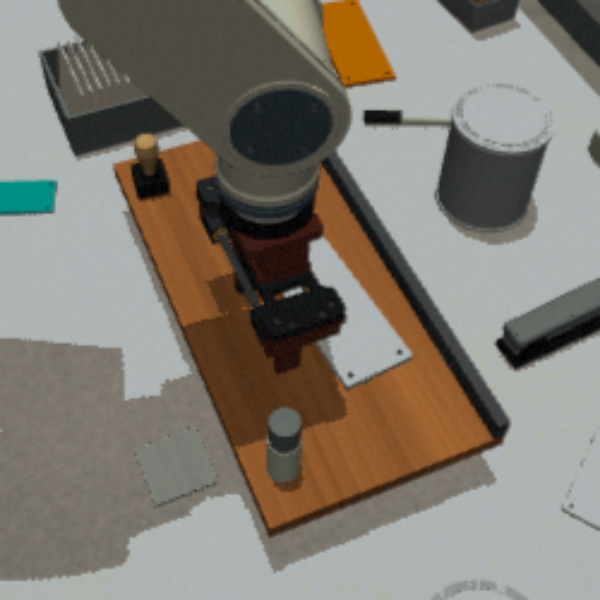

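Camera shows the fingers clear of stamp and glue stick, standing in front of the plate (crop px ~ (285,350)). Push toward the rail.

send_rows(commands=[{"translation": [0.05, 0, 0], "twist": [0, 0, 0]}, {"translation": [0.09, 0, 0], "twist": [0, 0, 0]}, {"translation": [0.13, 0, 0], "twist": [0, 0, 0]}, {"translation": [0.17, 0, 0], "twist": [0, 0, 0]}, {"translation": [0.21, 0.01, 0], "twist": [0, 0, 0]}, {"translation": [0.25, 0.01, 0], "twist": [0, 0, 0]}, {"translation": [0.29, 0.01, 0], "twist": [0, 0, 0]}, {"translation": [0.33, 0.01, 0], "twist": [0, 0, 0]}, {"translation": [0.37, 0.01, 0], "twist": [0, 0, 0]}, {"translation": [0.41, 0.01, 0], "twist": [0, 0, 0]}])

```text
t: 9.15
ee_pos: [517.7, -98.8, 254.6]
orientation: [0.036, -3.141, 0.0]
ft_force: [-0.4, -0.1, -0.6]
width: 87.8
```

send_rows(commands=[{"translation": [0.02, 0, 0], "twist": [0, 0, 0]}, {"translation": [0.03, 0, 0], "twist": [0, 0, 0]}, {"translation": [0.04, 0, 0], "twist": [0, 0, 0]}, {"translation": [0.05, 0, 0], "twist": [0, 0, 0]}, {"translation": [0.06, 0, 0], "twist": [0, 0, 0]}, {"translation": [0.07, 0, 0], "twist": [0, 0, 0]}, {"translation": [0.08, 0, 0], "twist": [0, 0, 0]}, {"translation": [0.09, 0, 0], "twist": [0, 0, 0]}, {"translation": [0.1, 0, 0], "twist": [0, 0, 0]}, {"translation": [0.11, 0, 0], "twist": [0, 0, 0]}])

```text
t: 10.15
ee_pos: [528.5, -98.8, 254.7]
orientation: [0.037, -3.141, 0.0]
ft_force: [-1.6, -0.2, -0.3]
width: 87.5
```

```bash
python3 st.py; python3 - <<'E'
from h import *
d=snap('side','side2');cv2.imwrite('pics/c3.png',cv2.resize(d['img'][120:320,230:430,::-1],None,fx=3,fy=3))
E
```

```text
10.15 [528.5 -98.8 254.7] jawdeg 91.33 z [-0. -0. -1.] F [-1.6 -0.2 -0.3] w 87.5 [-0.21  0.52  1.91 -0.    0.71 -1.8 ]
```

View pics/c3.png

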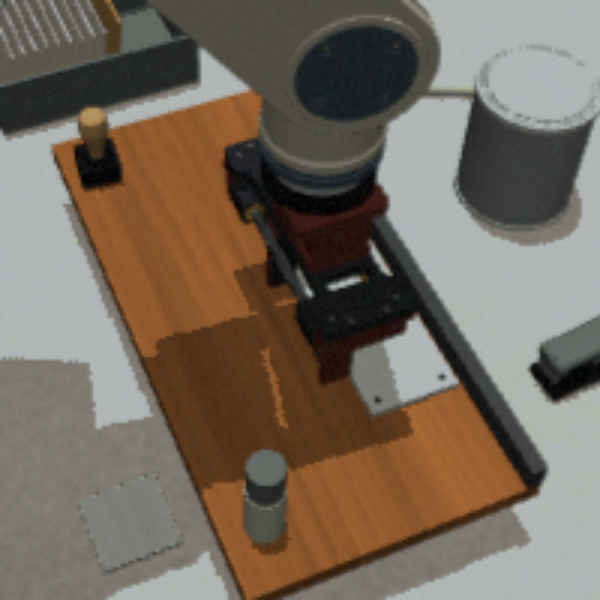

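The plate is moving and nearly parallel to the rail, with a small gap left (crop ~ (460,380)). I push on slowly until force builds.

send_rows(commands=[{"translation": [0.01, 0, 0], "twist": [0, 0, 0]}, {"translation": [0.01, 0, 0], "twist": [0, 0, 0]}, {"translation": [0.02, 0, 0], "twist": [0, 0, 0]}, {"translation": [0.02, 0, 0], "twist": [0, 0, 0]}, {"translation": [0.03, 0, 0], "twist": [0, 0, 0]}, {"translation": [0.03, 0, 0], "twist": [0, 0, 0]}, {"translation": [0.04, 0, 0], "twist": [0, 0, 0]}, {"translation": [0.04, 0, 0], "twist": [0, 0, 0]}, {"translation": [0.05, 0, 0], "twist": [0, 0, 0]}, {"translation": [0.05, 0, 0], "twist": [0, 0, 0]}])

```text
t: 11.2
ee_pos: [532.7, -98.8, 254.5]
orientation: [0.037, -3.139, -0.0]
ft_force: [-5.9, -1.1, 2.9]
width: 87.4
```

```bash
cat > gap.py <<'E'
from h import *
import sys
d=snap('side',sys.argv[1]);c=np.array([513.5,-59]);ux=np.array([.9997,.0253]);uy=np.array([-.0253,.9997])
hsv=cv2.cvtColor(d['img'],cv2.COLOR_RGB2HSV)
# profile along ledge x (z=76) at several ledge y: bright low-saturation = plate
for y in range(-140,280,10):
    x=np.arange(20,110,1.0);P=c+x[:,None]*ux+y*uy
    p=proj(d,np.c_[P,np.full(len(x),76)])
    b=cv2.remap(hsv,p[:,:1].astype(np.float32),p[:,1:].astype(np.float32),0)[:,0].astype(int)
    k=x[(b[:,1]<45)&(b[:,2]>75)]
    if len(k): print(y,k.min(),k.max(),len(k))
E
python3 st.py; python3 gap.py side3
```

```text
11.2 [532.7 -98.8 254.5] jawdeg 91.34 z [-0.002  0.    -1.   ] F [-5.9 -1.1  2.9] w 87.4 [-0.21  0.53  1.9  -0.    0.72 -1.8 ]
-130 28.0 100.0 72
-120 28.0 100.0 70
-110 28.0 98.0 71
-100 28.0 99.0 72
-90 33.0 99.0 67
-80 38.0 99.0 62
-70 88.0 100.0 13
-20 32.0 97.0 24
-10 31.0 100.0 13
0 30.0 99.0 12
10 32.0 99.0 7
100 88.0 109.0 22
110 80.0 109.0 30
120 76.0 109.0 34
130 70.0 109.0 29
140 68.0 109.0 27
150 68.0 109.0 15
160 68.0 109.0 18
170 72.0 109.0 13
180 76.0 107.0 17
190 92.0 108.0 17
200 88.0 109.0 22
210 86.0 109.0 21
220 20.0 109.0 89
230 20.0 109.0 87
240 20.0 109.0 85
250 39.0 109.0 68
260 42.0 109.0 68
270 46.0 109.0 61
```

send_rows(commands=[{"translation": [-0.05, 0, 0], "twist": [0, 0, 0]}, {"translation": [-0.12, 0, 0], "twist": [0, 0, 0]}, {"translation": [-0.2, 0, 0], "twist": [0, 0, 0]}, {"translation": [-0.2, 0, 0.08], "twist": [0, 0, 0]}, {"translation": [-0.2, 0, 0.16], "twist": [0, 0, 0]}, {"translation": [-0.2, 0, 0.26], "twist": [0, 0, 0]}, {"translation": [-0.2, 0, 0.36], "twist": [0, 0, 0]}, {"translation": [-0.2, 0, 0.46], "twist": [0, 0, 0]}, {"translation": [-0.2, 0, 0.54], "twist": [0, 0, 0]}, {"translation": [-0.2, 0, 0.6], "twist": [0, 0, 0]}])

```text
t: 12.25
ee_pos: [513.5, -98.8, 315.7]
orientation: [-0.036, 3.14, -0.0]
ft_force: [-0.2, 0.7, 0.1]
width: 88.0
```

send_rows(commands=[{"translation": [0.03, -0.06, 0], "twist": [0, 0, -0.1]}, {"translation": [0.07, -0.12, 0], "twist": [0, 0, -0.2]}, {"translation": [0.1, -0.18, 0], "twist": [0, 0, -0.3]}, {"translation": [0.14, -0.24, 0], "twist": [0, 0, -0.4]}, {"translation": [0.17, -0.3, 0], "twist": [0, 0, -0.5]}, {"translation": [0.2, -0.36, 0], "twist": [0, 0, -0.6]}, {"translation": [0.24, -0.42, 0], "twist": [0, 0, -0.7]}, {"translation": [0.27, -0.48, 0], "twist": [0, 0, -0.8]}, {"translation": [0.3, -0.54, 0], "twist": [0, 0, -0.9]}, {"translation": [0.34, -0.61, 0], "twist": [0, 0, -1]}], grip=0.32)

```text
t: 13.25
ee_pos: [547.4, -159.9, 314.7]
orientation: [-0.745, -3.051, -0.0]
ft_force: [-0.8, -0.1, -0.3]
width: 30.0
```

send_rows(commands=[{"translation": [0.03, -0.06, 0], "twist": [0, 0, -0.1]}, {"translation": [0.07, -0.12, 0], "twist": [0, 0, -0.2]}, {"translation": [0.1, -0.18, 0], "twist": [0, 0, -0.3]}, {"translation": [0.14, -0.24, 0], "twist": [0, 0, -0.4]}, {"translation": [0.17, -0.3, 0], "twist": [0, 0, -0.5]}, {"translation": [0.2, -0.36, 0], "twist": [0, 0, -0.6]}, {"translation": [0.24, -0.42, 0], "twist": [0, 0, -0.7]}, {"translation": [0.27, -0.48, 0], "twist": [0, 0, -0.8]}, {"translation": [0.3, -0.55, 0], "twist": [0, 0, -0.9]}, {"translation": [0.33, -0.62, 0], "twist": [0, 0, -1]}])

```text
t: 14.25
ee_pos: [580.5, -222.0, 314.7]
orientation: [-1.477, -2.772, 0.0]
ft_force: [-0.9, 0.8, -0.5]
width: 29.7
```

send_rows(commands=[{"translation": [0, 0, 0], "twist": [0, 0, -0.1]}, {"translation": [0, 0, 0], "twist": [0, 0, -0.2]}, {"translation": [0, 0, 0], "twist": [0, 0, -0.3]}, {"translation": [0, 0, 0], "twist": [0, 0, -0.4]}, {"translation": [0, 0, 0], "twist": [0, 0, -0.5]}, {"translation": [0, 0, 0], "twist": [0, 0, -0.6]}, {"translation": [0, 0, 0], "twist": [0, 0, -0.7]}, {"translation": [0, 0, 0], "twist": [0, 0, -0.8]}, {"translation": [0, 0, 0], "twist": [0, 0, -0.9]}, {"translation": [0, 0, 0], "twist": [0, 0, -1]}])

```text
t: 15.25
ee_pos: [580.3, -221.7, 314.7]
orientation: [-2.117, -2.321, 0.0]
ft_force: [-0.6, 0.2, -0.1]
width: 30.0
```

```bash
python3 st.py; python3 - <<'E'
from meas import *
d=snap('top','top4');cv2.imwrite('pics/c4.png',cv2.resize(d['img'][140:280,240:460,::-1],None,fx=3.6,fy=3.6,interpolation=cv2.INTER_CUBIC))
E
```

```text
15.25 [ 580.3 -221.7  314.7] jawdeg 5.27 z [-0.  0. -1.] F [-0.6  0.2 -0.1] w 30.0 [-0.38  0.53  1.7  -0.    0.92 -0.48]
```

View pics/c4.png

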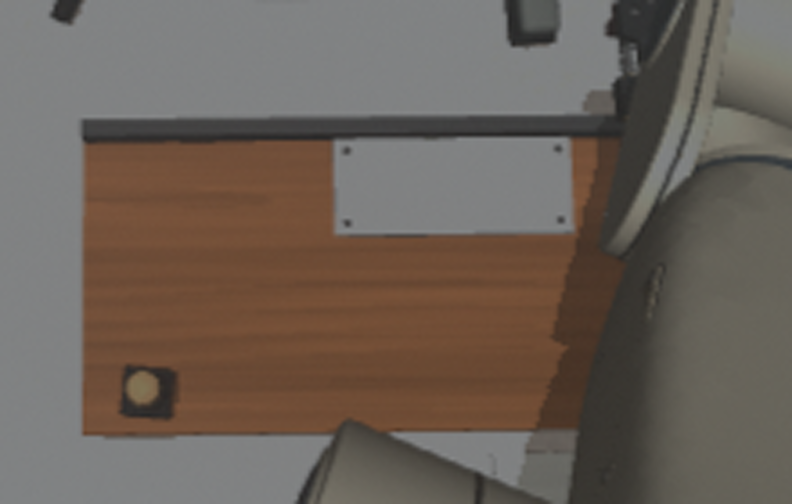

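The plate lies along the rail, flush (crop: long edge at row 137, corners (334,140) to (573,234)). I measure its ends and the ledge end.

```bash
cat > pl.py <<'E'
from meas import *
import sys
c0=np.array([513.5,-59]);B=np.array([[.9997,.0253],[-.0253,.9997]]).T
def go(d):
    c,pc=plate(d);P=(ray(d,pc[:,0],76)[:,:2]-c0)@B
    r=cv2.minAreaRect(P.astype(np.float32));print('plate local centre',np.round(r[0],1),np.round(r[1],1),round(r[2],2),'minmax',P.min(0).round(1),P.max(0).round(1))
    L=(ray(d,c[:,0],70)[:,:2]-c0)@B;m=(L[:,0]>-60)&(L[:,0]<60);print('ledge +y end',L[m][:,1].max().round(1))
if __name__=='__main__': go(dict(np.load(f'pics/{sys.argv[1]}.npz')))
E
python3 pl.py top4
```

```text
plate local centre [ 63.2 -44. ] [170.7  68. ] 89.38 minmax [  28.3 -129.7] [97.1 41.2]
ledge +y end 218.5
```

send_rows(commands=[{"translation": [0, 0, -0.1], "twist": [0, 0, -0.03]}, {"translation": [0, 0, -0.2], "twist": [0, 0, -0.06]}, {"translation": [0, 0, -0.3], "twist": [0, 0, -0.1]}, {"translation": [0, 0, -0.38], "twist": [0, 0, -0.13]}, {"translation": [0, 0, -0.45], "twist": [0, 0, -0.13]}, {"translation": [0, 0, -0.5], "twist": [0, 0, -0.13]}, {"translation": [0, 0, -0.55], "twist": [0, 0, -0.13]}, {"translation": [0, 0, -0.58], "twist": [0, 0, -0.13]}, {"translation": [0, 0, -0.6], "twist": [0, 0, -0.13]}, {"translation": [0, 0, -0.6], "twist": [0, 0, -0.13]}])

```text
t: 16.3
ee_pos: [580.4, -221.8, 254.6]
orientation: [-2.189, -2.253, 0.0]
ft_force: [0.5, 0.3, 0.2]
width: 29.8
```

send_rows(commands=[{"translation": [0, 0.06, 0], "twist": [0, 0, 0]}, {"translation": [0, 0.12, 0], "twist": [0, 0, 0]}, {"translation": [0, 0.18, 0], "twist": [0, 0, 0]}, {"translation": [-0.01, 0.24, 0], "twist": [0, 0, 0]}, {"translation": [-0.01, 0.3, 0], "twist": [0, 0, 0]}, {"translation": [-0.01, 0.36, 0], "twist": [0, 0, 0]}, {"translation": [-0.01, 0.42, 0], "twist": [0, 0, 0]}, {"translation": [-0.01, 0.48, 0], "twist": [0, 0, 0]}, {"translation": [-0.01, 0.54, 0], "twist": [0, 0, 0]}, {"translation": [-0.02, 0.6, 0], "twist": [0, 0, 0]}])

```text
t: 17.3
ee_pos: [578.5, -161.3, 254.7]
orientation: [2.189, 2.253, 0.0]
ft_force: [-0.9, -0.4, 0.3]
width: 29.6
```

```bash
python3 st.py; python3 - <<'E'
from h import *
d=snap('side','side5');cv2.imwrite('pics/c5.png',cv2.resize(d['img'][120:320,230:430,::-1],None,fx=3,fy=3))
E
```

```text
17.3 [ 578.5 -161.3  254.7] jawdeg 1.65 z [ 0.  0. -1.] F [-0.9 -0.4  0.3] w 29.6 [-0.29  0.59  1.77  0.    0.78 -0.32]
```

View pics/c5.png

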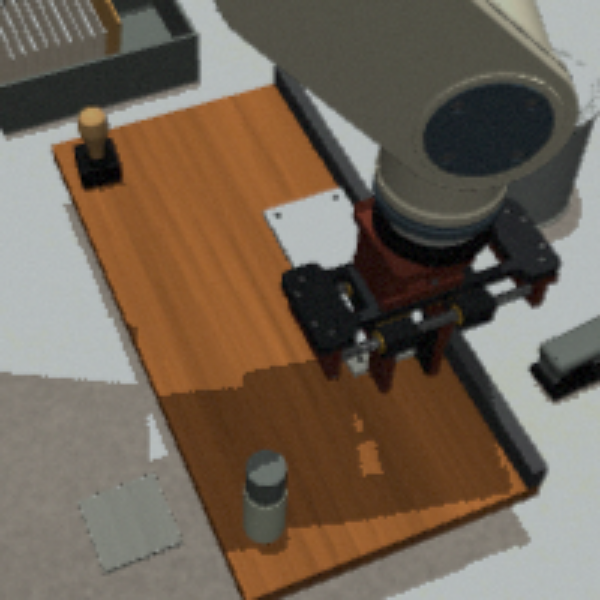

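Fingers straddle the plate's end squarely and its leading edge (crop (305,200)) stays along the rail. I continue pushing.

send_rows(commands=[{"translation": [0, 0.08, 0], "twist": [0, 0, 0]}, {"translation": [0, 0.16, 0], "twist": [0, 0, 0]}, {"translation": [-0.01, 0.24, 0], "twist": [0, 0, 0]}, {"translation": [-0.01, 0.32, 0], "twist": [0, 0, 0]}, {"translation": [-0.01, 0.4, 0], "twist": [0, 0, 0]}, {"translation": [-0.01, 0.48, 0], "twist": [0, 0, 0]}, {"translation": [-0.01, 0.56, 0], "twist": [0, 0, 0]}, {"translation": [-0.02, 0.64, 0], "twist": [0, 0, 0]}, {"translation": [-0.02, 0.72, 0], "twist": [0, 0, 0]}, {"translation": [-0.02, 0.8, 0], "twist": [0, 0, 0]}])

```text
t: 18.35
ee_pos: [576.3, -81.1, 254.7]
orientation: [-2.189, -2.253, 0.0]
ft_force: [0.2, -1.5, -1.3]
width: 29.9
```

send_rows(commands=[{"translation": [0, 0.08, 0], "twist": [0, 0, 0]}, {"translation": [0, 0.16, 0], "twist": [0, 0, 0]}, {"translation": [-0.01, 0.24, 0], "twist": [0, 0, 0]}, {"translation": [-0.01, 0.32, 0], "twist": [0, 0, 0]}, {"translation": [-0.01, 0.4, 0], "twist": [0, 0, 0]}, {"translation": [-0.01, 0.48, 0], "twist": [0, 0, 0]}, {"translation": [-0.01, 0.56, 0], "twist": [0, 0, 0]}, {"translation": [-0.02, 0.63, 0], "twist": [0, 0, 0]}, {"translation": [-0.02, 0.67, 0], "twist": [0, 0, 0]}, {"translation": [-0.02, 0.7, 0], "twist": [0, 0, 0]}])

```text
t: 19.35
ee_pos: [574.3, -11.4, 254.7]
orientation: [-2.189, -2.254, 0.0]
ft_force: [0.5, -0.7, -0.6]
width: 29.8
```

```bash
python3 st.py; python3 - <<'E'
from h import *
d=snap('top','top6');e=snap('side','side6')
a=cv2.resize(d['img'][140:280,200:440,::-1],None,fx=2.5,fy=2.5);b=cv2.resize(e['img'][90:290,210:410,::-1],(600,600))[0:450]
b=b[:250]if 0 else b
cv2.imwrite('pics/c6.png',np.hstack([cv2.resize(a,(400,233)),np.zeros((233,1,3),np.uint8),cv2.resize(b[:350],(399,233))]))
E
```

```text
19.35 [574.3 -11.4 254.7] jawdeg 1.68 z [-0. -0. -1.] F [ 0.5 -0.7 -0.6] w 29.8 [-0.04  0.56  1.83 -0.    0.75 -0.07]
```

View pics/c6.png

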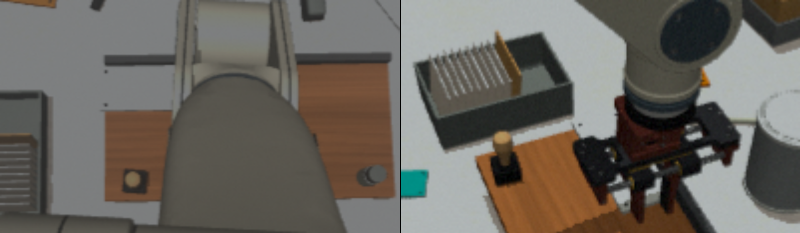

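The leading end is ~6 mm past the ledge end (crop (101,88) vs ledge (105,150)), flush to the rail. About 50 mm more.

send_rows(commands=[{"translation": [0, 0.06, 0], "twist": [0, 0, 0]}, {"translation": [0, 0.12, 0], "twist": [0, 0, 0]}, {"translation": [0, 0.18, 0], "twist": [0, 0, 0]}, {"translation": [-0.01, 0.24, 0], "twist": [0, 0, 0]}, {"translation": [-0.01, 0.3, 0], "twist": [0, 0, 0]}, {"translation": [-0.01, 0.36, 0], "twist": [0, 0, 0]}, {"translation": [-0.01, 0.41, 0], "twist": [0, 0, 0]}, {"translation": [-0.01, 0.45, 0], "twist": [0, 0, 0]}, {"translation": [-0.01, 0.48, 0], "twist": [0, 0, 0]}, {"translation": [-0.01, 0.5, 0], "twist": [0, 0, 0]}])

```text
t: 20.45
ee_pos: [573.4, 38.5, 254.7]
orientation: [2.189, 2.254, -0.0]
ft_force: [-0.1, -0.9, -0.3]
width: 30.1
```

send_rows(commands=[{"translation": [0, -0.05, 0], "twist": [0, 0, 0]}, {"translation": [0, -0.12, 0], "twist": [0, 0, 0]}, {"translation": [0, -0.2, 0], "twist": [0, 0, 0]}, {"translation": [0, -0.25, 0.1], "twist": [0, 0, 0]}, {"translation": [0, -0.3, 0.25], "twist": [0, 0, 0]}, {"translation": [0, -0.4, 0.4], "twist": [0, 0, 0]}, {"translation": [0, -0.5, 0.55], "twist": [0, 0, 0]}, {"translation": [0, -0.65, 0.7], "twist": [0, 0, 0]}, {"translation": [0, -0.8, 0.85], "twist": [0, 0, 0]}, {"translation": [0, -1, 1], "twist": [0, 0, 0]}])

```text
t: 21.45
ee_pos: [573.3, -62.7, 356.8]
orientation: [2.188, 2.253, 0.002]
ft_force: [0.6, -0.7, 0.3]
width: 29.9
```

send_rows(commands=[{"translation": [0, -0.1, 0], "twist": [0, 0, 0]}, {"translation": [0, -0.2, 0], "twist": [0, 0, 0]}, {"translation": [0, -0.3, 0], "twist": [0, 0, 0]}, {"translation": [0, -0.4, 0], "twist": [0, 0, 0]}, {"translation": [0, -0.5, 0], "twist": [0, 0, 0]}, {"translation": [0, -0.6, 0], "twist": [0, 0, 0]}, {"translation": [0, -0.7, 0], "twist": [0, 0, 0]}, {"translation": [0, -0.8, 0], "twist": [0, 0, 0]}, {"translation": [0, -0.9, 0], "twist": [0, 0, 0]}, {"translation": [0, -1, 0], "twist": [0, 0, 0]}])

```text
t: 22.45
ee_pos: [573.4, -162.6, 354.7]
orientation: [-2.189, -2.253, 0.0]
ft_force: [0.3, 0.3, -0.4]
width: 29.9
```

```bash
python3 st.py; python3 - <<'E'
from h import *
d=snap('top','top7');e=snap('side','side7')
cv2.imwrite('pics/c7.png',np.vstack([cv2.resize(d['img'][150:270,220:420,::-1],(500,300)),cv2.resize(e['img'][120:240,220:420,::-1],(500,300))]))
E
```

```text
22.45 [ 573.4 -162.6  354.7] jawdeg 1.66 z [-0.  0. -1.] F [ 0.3  0.3 -0.4] w 29.9 [-0.3   0.44  1.73  0.    0.97 -0.33]
```

View pics/c7.png

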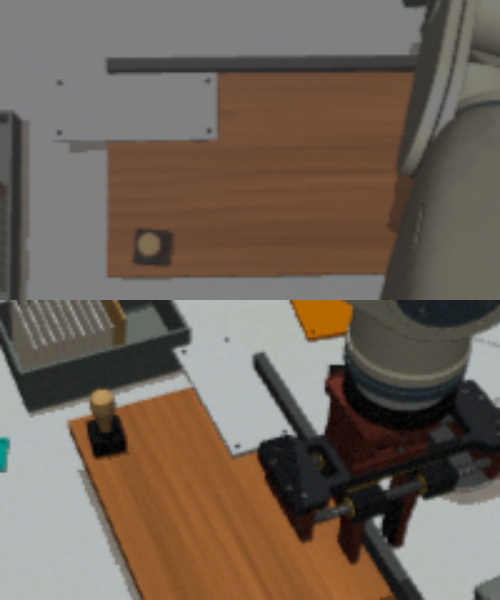

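Plate flush at the rail, level, outer holes at top-crop (59,82)/(59,132), inner end at x≈217. I measure the overhang and tilt against the rail.

```bash
python3 - <<'E'
from h import *
from pl import c0,B
d=dict(np.load('pics/top7.npz'))
f=lambda u,v,z:((ray(d,np.c_[np.atleast_1d(u),np.atleast_1d(v)],z)[:,:2]-c0)@B).round(1)
hsv=cv2.cvtColor(d['img'],cv2.COLOR_RGB2HSV)
w=(hsv[...,1]>90)&(hsv[...,0]<20)
# inner end: first wood col in rows 184..198 ; ledge end col rows 215..250 ; front edge per column
r=[183,188,193,198];print('inner end',f([np.argmax(w[v,270:])+269.5 for v in r],r,76).tolist())
r=[212,220,240];print('ledge end',f([np.argmax(w[v,250:])+249.5 for v in r],r,70).tolist())
cs=[268,278,288,298,304];print('front edge',f(cs,[np.argmax(w[188:,c])+187.5 for c in cs],76).tolist())
g=d['img'].mean(2);cv2
cand=[]
for (u,v) in((244,183),(244,203),(304,182),(304,204)):
    a=g[v-4:v+5,u-4:u+5];W=np.clip(np.median(a)-a-12,0,None);y,x=np.mgrid[-4:5,-4:5]
    cand.append(f(u+(W*x).sum()/W.sum(),v+(W*y).sum()/W.sum(),76)[0].tolist())
print('holes',cand)
# movement of others: top0 vs top7 diff near the stamp
E
```

```text
inner end [[85.4, 106.7], [72.3, 106.8], [59.3, 106.9], [46.3, 107.1]]
ledge end [[12.3, 219.6], [-8.2, 219.5], [-59.1, 219.2]]
front edge [[25.4, 205.1], [25.1, 179.7], [24.9, 154.3], [24.6, 128.9], [27.0, 113.6]]
holes [[87.9, 267.9], [31.5, 264.5], [93.1, 109.5], [31.1, 118.8]]
```

```bash
python3 - <<'E'
from h import *
from pl import c0,B
for n,hs,cs in(('top4',[(336,202),(396,201),(336,182),(395,181)],[345,365,385]),('top7',[(244,203),(303,204),(244,183),(303,182)],[270,285,300])):
    d=dict(np.load(f'pics/{n}.npz'));f=lambda u,v,z:((ray(d,[u,v],z)[:,:2]-c0)@B).round(1)[0].tolist()
    g=d['img'].mean(2)
    for u,v in hs:
        a=g[v-3:v+4,u-3:u+4];i=np.unravel_index(a.argmin(),a.shape);v2,u2=v-3+i[0],u-3+i[1]
        a=g[v2-1:v2+2,u2-1:u2+2];W=np.clip(g[v-5:v+6,u-5:u+6].max()-25-a,0,None);y,x=np.mgrid[-1:2,-1:2]
        print(n,f(u2+(W*x).sum()/W.sum(),v2+(W*y).sum()/W.sum(),76))
    for c in cs: print(c,'rail rows',g[170:184,c].round().astype(int).tolist(),'front',g[198:212,c].round().astype(int).tolist())
E
```

```text
top4 [36.4, 31.8]
top4 [37.1, -120.5]
top4 [88.7, 31.3]
top4 [88.9, -120.5]
345 rail rows [129, 130, 89, 67, 65, 66, 65, 46, 99, 126, 130, 129, 129, 129] front [129, 129, 129, 129, 129, 129, 128, 85, 82, 81, 79, 77, 79, 80]
365 rail rows [129, 129, 88, 66, 63, 63, 58, 46, 99, 126, 129, 129, 129, 129] front [129, 129, 129, 128, 130, 129, 129, 84, 81, 79, 77, 76, 80, 80]
385 rail rows [130, 129, 77, 64, 63, 64, 53, 44, 122, 129, 130, 129, 128, 128] front [129, 129, 128, 129, 129, 128, 113, 85, 79, 76, 76, 76, 78, 80]
top7 [36.0, 267.9]
top7 [36.5, 115.6]
top7 [87.8, 268.1]
top7 [88.5, 116.6]
270 rail rows [129, 128, 128, 78, 67, 66, 66, 60, 47, 100, 126, 128, 129, 129] front [128, 128, 128, 128, 128, 128, 127, 128, 85, 86, 84, 80, 80, 78]
285 rail rows [129, 129, 128, 78, 66, 67, 67, 56, 47, 122, 128, 128, 128, 128] front [127, 128, 127, 128, 127, 128, 128, 128, 82, 84, 82, 80, 80, 79]
300 rail rows [128, 128, 114, 74, 66, 65, 66, 55, 45, 121, 128, 128, 127, 128] front [128, 127, 128, 128, 127, 128, 128, 111, 70, 82, 82, 79, 79, 80]
```

```bash
python3 - <<'E'
from h import *
a=np.load('pics/top0.npz')['img'].astype(int);b=np.load('pics/top7.npz')['img'].astype(int)
D=np.abs(a-b).max(2)
for n,(u,v,r) in dict(stamp=(280,248,14),box=(200,233,45),tin_back=(320,115,25),stapler=(388,128,20),marker=(265,125,22)).items():
    print(n,(D[v-r:v+r,u-r:u+r]>40).sum())
s0=np.load('pics/side0.npz')['img'].astype(int);s1=np.load('pics/side7.npz')['img'].astype(int);D=np.abs(s0-s1).max(2)
for n,(u,v,r) in dict(glue=(318,286,18),blank=(272,292,20),tin_side=(400,378,22)).items(): print(n,(D[v-r:v+r,u-r:u+r]>60).sum())
print(ctrl.close_job())
E
```

```text
stamp 0
box 1
tin_back 0
stapler 187
marker 0
glue 0
blank 0
tin_side 0
the job is handed in; nothing more can be done
None
```

The plate now lies flush along the rear rail with about 57 mm, a third of its length, sticking out past the ledge's card-box end. The job is handed in at about 22 s of the 48 s allowed.

I first pushed it broadside with the open fingers, which squared it against the rail. Then I pushed its far end about 236 mm along the rail with the fingers half closed, and backed off clear. It was never lifted, and the force readings at the end of each move stayed under about 7 N.

**Last checks**
- **Overhang:** the inner end is at ledge y ≈ 107 mm and the ledge end at ≈ 219.5 mm. With the plate's 170 mm length that leaves about 57 mm past the end.
- **Against the rail:** the brightness profile across the rail and plate matches the one taken when the plate was first pressed flush. The screw holes suggest a shift of up to 0.9 mm away from the rail, which is within the measuring error. I did not press it again.
- **Other objects:** before/after images show no movement of the stamp, card box, back tin, marker, glue stick, blank or side tin.
- **Not confirmed:** the stapler patch did differ between images. The arm was probably partly covering it in the last view; the gripper was always well above the stapler's height there, so I take it as hidden rather than moved.

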